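# Close the battery door of the baking scale

### The job

The baking scale lies face down with its batteries in and its battery door off beside it. Put the white door back: hook its front lip under the edge of the slot while the rear is still raised, then pivot the rear down until the latch snaps over it and the door lies flat, fully home, and let go. Do it gently: never load the scale or the door against it with more than about 16 N, and leave the old batteries, the cutter and the spoon where they are.

Things in the scene. Friction and masses are not known exactly. Their poses are not given: they have to be found in the camera images.
- scale: bench scale lying face down, fixed. Steel platter 204 x 164 x 8 mm below, grey shell 190 x 140 mm with its upper face (the scale's underside) 50 mm above the counter; four rubber feet, 22 mm across, up to z = 68 mm, at x = +-83, y = +-57 mm. Origin on the counter under the middle, z up. Slot at the -x end, latch at the +x end of the battery well. All z given here and below are in this frame.
- well_nominal (a point): scale (0, 0, 43) mm: the closed door's origin if the well is centred. The black well, a tray with slot, rear wall and latch, is stuck anywhere within 14 mm of nominal along the scale's x; this shift is NOT measured: find the slot by feel or eye. In y it is centred. Ledges at z = 43 (x = -46..48, |y| = 28..39) carry the door; side cheeks |y| = 39, top z = 49; batteries' tops z = 39.4 mm.
- slot_nominal (a point): lower edge of the slot's dark steel roof at nominal, scale (-48.7, 0, 48.5) mm. The slot opens to +x: roof underside z = 48.5, roof top z = 51.5, floor z = 41 (7.5 mm high), end wall x = -60 mm. Pushed in along -x with the rear raised up to 0.4 rad, the door stops with its step against the roof's edge. The closed door has 2.7 mm fore-aft room (rear wall x = +50 mm). Shifts with the well.
- latch_nominal (a point): nose of the orange sprung latch at nominal, scale (45, 0, 50.8) mm, 22 mm wide, top z = 59 mm, lead-in face at 60 degrees. A hooked door resting on it stays about 0.13 rad raised at the rear. Pressing the rear down with roughly 4 to 10 N moves the latch 3 mm towards +x; then it snaps back over the door, which drops onto the ledges, top level with the scale's face. Shifts with the well.
- cover: white battery door, 55 to 110 g: plate 96 (x) x 68 (y) x 7 mm, origin at the centre of its underside, z up. Orange rubbery finger ridge on top along x: 36 mm long (x = -18..18), 10 mm wide in y, top z = 23 mm: pinch it across y. At -x a lip 44 mm wide, 3 mm thick (z = 0..3) sticks out 9 mm to x = -57. Starts flat, right way up. Closed, its axes match the scale's. Press at x = 20..42.
- cover_lip (a point): middle of the tip of the door's lip, at door (-57, 0, 1.5) mm
- cover_rear (a point): middle of the top rear edge of the door, at door (48, 0, 7) mm
- old_cell0: first old battery, a green upright cylinder 26 mm across and 50 mm tall, origin at the centre of its underside
- old_cell1: second old battery, same as the first
- cutter: copper ring cutter 70 mm across, 40 mm tall, at the right; origin under its centre
- spoon: wooden spoon lying at the left; origin under its middle
Things that resemble listed ones, but are neither listed nor needed, are in the scene too. There is more than one size of the cover; the job needs the smallest.

How it is judged:
On the way:
1. the lip is down at slot height, lower than the roof's underside, while the rear of the door is still raised by 8 mm or more (x of cover_lip in the frame of scale between -0.076 and -0.026 m and y of cover_lip in the frame of scale between -0.006 and 0.006 m and z of cover_lip in the frame of scale between 0.039 and 0.047 m and z of cover_rear in the frame of scale above 0.058 m), for 0.2 s.
At the end, for the whole second after the job is handed in: the door lies flat (within 0.03 rad) in the well, its lip under the slot's roof and its rear top edge level with the scale's face (less than 1.6 mm above it) under the latch, at rest and released (x of cover_lip in the frame of scale between -0.076 and -0.026 m and y of cover_lip in the frame of scale between -0.006 and 0.006 m and z of cover_lip in the frame of scale between 0.042 and 0.0465 m and z of cover_rear in the frame of scale between 0.048 and 0.0516 m and angle between cover's own z axis and vertical below 0.03 rad and linear speed of cover below 0.01 m/s); the robot touches nothing.
It fails at once if the door is pressed against the scale with more than 16 N (contact force between cover and scale above 16 N).
It fails at once if the robot presses on the scale itself with more than 16 N (contact force between any of the fingers, the arm and scale above 16 N).
It fails at once if an old battery, the cutter or the spoon is moved by more than 30 mm (distance of any of old_cell0, old_cell1, cutter, spoon from where it was at the start of the episode above 0.03 m).
It also fails if it takes over 54 s, if anything falls off the work surface, if the arm or the gripper's body presses on something with over 40 N, if the wrist force passes 120 N, or if a joint passes its speed limit or range.

### The arm

A 6-joint arm with a two-finger parallel gripper is mounted at the origin on the work surface. World frame = base frame: x ahead of the robot, y to its left, z up, the work surface at z = 0. Lengths are in m, angles in rad, forces in N, time in s.
With the tool pointing down it reaches from about 0.275 to 0.75 m from the base axis. Payload 10.2 kg.
Tool frame: the origin (TCP) lies midway between the tips of the shut fingers; the grasp point (between the pads) lies 19 mm behind it; z points along the fingers, y is the line along which they close (so a half turn about z gives the same grasp; the last joint's range is limited). The gripper opens to 88 mm and grips with 3 to 60 N. Pads are 18 mm wide; open, the fingers measure 123 mm over their backs; the gripper's body (75 mm by 187 mm) begins 45 mm behind the grasp point.
Start: joints at [-1.552, 0.313, 1.498, -0, 1.331, -0.223], TCP at [0.126, -0.51, 0.239] pointing down, gripper open.
Joint ranges: [-2.94, 2.94], [-0.97, 2.17], [0.19, 2.56], [-1.23, 4.37], [0.02, 3.11], [-2.88, 2.88]. Speed limits (rad/s): [2.39, 2.39, 3.01, 3.14, 3.14, 3.14].

### API

Orientations are given as a rotation vector (axis times angle).
In Python, from bench import env, optics, sign_off gives the robot as it stands. The module is installed in compiled form; this text tells all that it offers.
- The arm moves only by the tool step_arm, never from a script. Its argument "rows" is a list of rows, each a list of 3 entries, a list of its own where there are three numbers: the turn, a rotation vector about the tool's x, y, z in units of 8 degrees (1.0 is 8 degrees), then the shift along the tool's x, y, z in mm, then the opening, from 0 (shut) to 1 (fully open). In form: [[[rx, ry, rz], [x, y, z], jaw], ...]. A call has 1 to 12 rows; each row is the pose to reach, as a shift and turn from the pose commanded when the call began, along the tool's axes at that moment; what a row does not reach only later rows make up. A row lasts 1/10 s, in which the tool goes at most 50 mm and 8.59 degrees, less where a joint would pass 70% of its speed; a pose out of reach is approached as far as the arm can. A call with a gripper value outside its range is refused whole. The fingers move at their own pace and stop on an object; "force" is the grip in N (left out, the last holds). Time passes only in rows, so rows that repeat a pose let the fingers close. It gives the time, the measured TCP pose, the force, the opening and the grip force at its end, in the units of the state.
- env.observe(): the state, without advancing time (a new reading comes with each control period).
- optics.grab_frame(name): name is "scene" or "top" or "wrist"; returns a dict with "frame" (420x560x3 uint8, red, green, blue), "K" (3x3 intrinsics, pixels), "rvec" (rotation vector, rad) and "tvec" (3), from world to camera coordinates, as OpenCV has them. Camera axes: x right, y down, z forward; pixel columns grow to the right and rows downward; lengths in m; the calibration is good to about 2 mm. A picture is of the moment at which its call begins. There is no depth.
- sign_off(): hands the job in; it is judged then, once.
The state is a dict: "time": time; "joints": joint angles; "qvel": joint speeds; "joint_torque": joint torques, N m; "tool_pos": TCP position; "tcp_rot": TCP orientation; "contact_force": force on the tool from outside, world axes, zero at the start; "torque": the same for the moment, N m; "finger_gap": finger opening in m; "finger_force": force on a finger pad.
Only numpy, scipy, OpenCV 4.12 (cv2) and the standard library are available. Lean on these libraries where they do the work, as an engineer would, in place of code of your own. Each camera call takes 0.05 s, during which the arm holds its last target. There are 200 camera calls.

## Working session

There is one attempt and no reset: what is moved stays moved. The work goes in short steps, Python scripts to look and compute and a tool call to move; the robot and the scene stay as the last step left them, time stands still between calls to the robot, and variables do not carry over. Pictures are saved under pics/ and viewed, at most 10 in all, crops included, and the job is handed in when it is done.

Besides the shell and the picture viewer there is one more tool, called after "Emit:" by a JSON object that holds its "fn" and its "kwargs", one argument or row to a line. step_arm: Moves the arm, as the interface text tells. Its arguments: {"type":"object","properties":{"rows":{"type":"array","items":{"type":"array"}},"force":{"type":"number"}},"required":["rows"]}

```bash
mkdir -p pics; cat > h.py <<'E'
import numpy as np, cv2
from bench import env, optics
from scipy.spatial.transform import Rotation as R
def grab(n,name=None):
    d=optics.grab_frame(n)
    if name: cv2.imwrite('pics/'+name,d['frame'][:,:,::-1])
    return d
def ray(d,uv,z):
    uv=np.atleast_2d(np.array(uv,float)); Rm=R.from_rotvec(d['rvec']).as_matrix(); t=np.array(d['tvec'])
    c=-Rm.T@t
    v=(Rm.T@np.linalg.inv(d['K'])@np.c_[uv,np.ones(len(uv))].T).T
    return c+v*((z-c[2])/v[:,2])[:,None]
def proj(d,p):
    return cv2.projectPoints(np.atleast_2d(np.array(p,float)),np.array(d['rvec'],float),np.array(d['tvec'],float),d['K'],None)[0][:,0]
E
python3 - <<'E'
from h import *
a=grab('top','top1.png');b=grab('scene','scene1.png')
s=env.observe();print({k:np.round(v,3) for k,v in s.items()})
for d in(a,b):print(np.round(d['K'],1),np.round(d['rvec'],3),np.round(d['tvec'],3))
E
```

```text
{'time': np.float64(0.1), 'joints': array([-1.552,  0.313,  1.498,  0.   ,  1.331, -0.223]), 'qvel': array([-0.   , -0.   , -0.002, -0.   ,  0.   , -0.001]), 'joint_torque': array([ 3.0000e-03, -4.0281e+01, -2.5265e+01,  7.0000e-02,  3.4000e-02,
       -0.0000e+00]), 'tool_pos': array([ 0.126, -0.51 ,  0.238]), 'tcp_rot': array([-3.118, -0.379, -0.   ]), 'contact_force': array([-0.384,  0.548,  0.6  ]), 'torque': array([-0.045, -0.013,  0.018]), 'finger_force': np.float64(0.0), 'finger_gap': np.float64(0.088)}
[[426.2   0.  279.6]
 [  0.  426.2 218.6]
 [  0.    0.    1. ]] [ 2.139 -2.167  0.185] [-0.006  0.521  1.31 ]
[[405.4   0.  277.9]
 [  0.  405.4 211.9]
 [  0.    0.    1. ]] [ 1.615  1.845 -0.857] [ 0.059 -0.297  1.558]
```

View pics/top1.png

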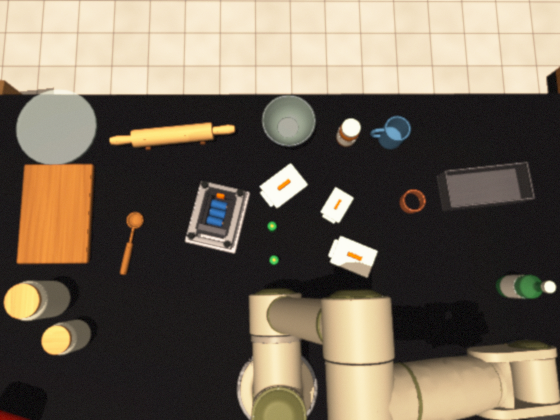

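View pics/scene1.png

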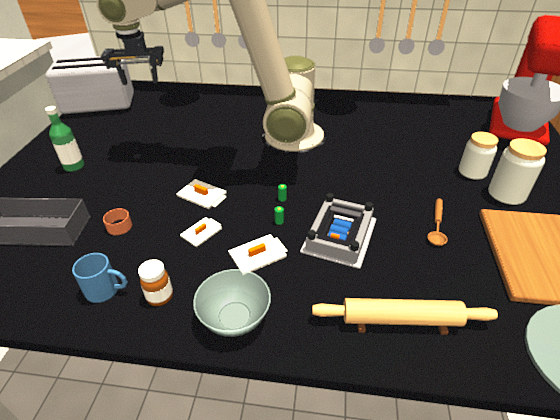

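The top view shows the scale at about (217,217), with its orange latch at (220,196). There are three white doors at (285,185), (337,205) and (353,256). The one at (337,205) looks smallest; next I measure it and zoom in.

```bash
python3 - <<'E'
from h import *
a=grab('top'); f=a['frame']; hsv=cv2.cvtColor(f,cv2.COLOR_RGB2HSV)
for nm,d,(x0,x1,y0,y1) in [('cov',a,(310,362,178,232)),('sc',a,(180,255,175,260))]:
    c=d['frame'][y0:y1,x0:x1]; cv2.imwrite(f'pics/{nm}.png',cv2.resize(c,None,fx=7,fy=7,interpolation=cv2.INTER_CUBIC)[:,:,::-1])
i1=cv2.resize(f[178:232,310:362],(390,405),interpolation=cv2.INTER_CUBIC); i2=cv2.resize(f[178:258,184:252],(344,405),interpolation=cv2.INTER_CUBIC)
cv2.imwrite('pics/crop1.png',np.hstack([i1,i2])[:,:,::-1])
S,V=hsv[:,:,1],hsv[:,:,2]
w=((V>150)&(S<60)).astype(np.uint8); o=((hsv[:,:,0]<15)&(S>150)&(V>120)).astype(np.uint8)
for nm,(x0,x1,y0,y1) in dict(A=(255,312,160,212),B=(310,362,178,228),C=(322,384,230,282)).items():
    m=np.zeros_like(w); m[y0:y1,x0:x1]=(w|o)[y0:y1,x0:x1]
    c=max(cv2.findContours(m,0,1)[0],key=cv2.contourArea); p=ray(a,c[:,0],.007)[:,:2].astype(np.float32)
    mo=np.zeros_like(w); mo[y0:y1,x0:x1]=o[y0:y1,x0:x1]; q=np.argwhere(mo)[:,::-1]; q=ray(a,q,.023)[:,:2].astype(np.float32)
    mw=np.argwhere(m)[:,::-1]; pw=ray(a,mw,.007)[:,:2]
    print(nm,cv2.minAreaRect(p),'ridge',cv2.minAreaRect(q),q.mean(0),'cent',pw.mean(0))
m=np.zeros_like(w); m[175:260,180:255]=o[175:260,180:255];print('latch',ray(a,np.argwhere(m)[:,::-1],.059).mean(0))
m=np.zeros_like(w);m[175:260,180:255]=((hsv[:,:,0]>95)&(hsv[:,:,0]<125)&(S>150)&(V>90))[175:260,180:255];q=ray(a,np.argwhere(m)[:,::-1],.039)[:,:2].astype(np.float32);print('batt',cv2.minAreaRect(q),q.mean(0))
m=np.zeros_like(w);m[175:260,180:255]=(V>70)[175:260,180:255];c=max(cv2.findContours(m,0,1)[0],key=cv2.contourArea);print('platter',cv2.minAreaRect(ray(a,c[:,0],.008)[:,:2].astype(np.float32)))
m=((hsv[:,:,0]>45)&(hsv[:,:,0]<75)&(S>150)&(V>80)).astype(np.uint8);m[:,:250]=0;m[:,300:]=0;m[290:]=0
for c in cv2.findContours(m,0,1)[0]: print('cell',ray(a,c[:,0].mean(0),.05))
E
```

```text
A ((0.6321892142295837, -0.022194266319274902), (0.09292501211166382, 0.14298781752586365), 37.011573791503906) ridge ((0.6302220225334167, -0.028700262308120728), (0.0060337563045322895, 0.04096692427992821), 28.51827049255371) [ 0.62922865 -0.02621652] cent [ 0.63270653 -0.02327794]
B ((0.5658989548683167, -0.1977948248386383), (0.07079557329416275, 0.10895077139139175), 57.5486946105957) ridge ((0.0, 0.0), (0.0, 0.0), 0.0) [nan nan] cent [ 0.56657039 -0.19827402]
C ((0.40318718552589417, -0.24249808490276337), (0.14293012022972107, 0.09328784048557281), 66.8031005859375) ridge ((0.3967481851577759, -0.24384737014770508), (0.03393480181694031, 0.0005933782085776329), 67.33621215820312) [ 0.39620867 -0.2455242 ] cent [ 0.41286536 -0.23953245]
latch [0.5916502  0.17404932 0.059     ]
batt ((0.5420218706130981, 0.1866549551486969), (0.05138228461146355, 0.0766247808933258), 76.3890380859375) [0.54204774 0.18679695]
platter ((0.5352010726928711, 0.18828248977661133), (0.1696632355451584, 0.21038353443145752), 76.03469848632812)
cell [[0.39091596 0.00812101 0.05      ]]
cell [[0.49694707 0.0130548  0.05      ]]<stdin>:14: RuntimeWarning: Mean of empty slice.
  ret = um.true_divide(
```

View pics/crop1.png

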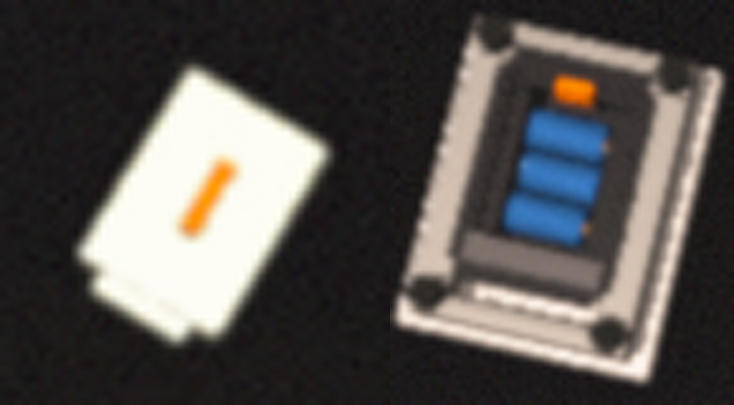

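The left crop shows the smallest door with its lip toward the lower left of the image, so its +x axis points up and to the right. The right crop shows the scale with the latch at the top and the slot at the bottom. Next I work out the approach.

```bash
cat >> h.py <<'E'
def rel(p,yaw,tilt=0,s=None):
    """shift (mm, tool axes) and turn (8deg units) to TCP p, tool x at yaw, z down, tilt = door rear-up angle"""
    s=s or env.observe(); R0=R.from_rotvec(s['tcp_rot']); 
    Rt=R.from_euler('z',yaw)*R.from_euler('y',-tilt)*R.from_euler('x',np.pi)
    return np.round((R0.inv()*Rt).as_rotvec()/np.radians(8),2), np.round(R0.inv().apply(np.array(p)-s['tool_pos'])*1000,1)
E
python3 - <<'E'
from h import *
a=grab('top'); f=a['frame']; hsv=cv2.cvtColor(f,cv2.COLOR_RGB2HSV);S,V=hsv[:,:,1],hsv[:,:,2]
m=np.zeros(S.shape,np.uint8); m[178:228,310:362]=(((hsv[:,:,0]<22)&(S>80)&(V>120)))[178:228,310:362]
q=ray(a,np.argwhere(m)[:,::-1],.023)[:,:2].astype(np.float32);print(len(q),q.mean(0))
v=cv2.fitLine(q,2,0,.01,.01).ravel();print('ridge dir deg',np.degrees(np.arctan2(v[1],v[0])))
w=np.zeros_like(m);w[178:228,310:362]=(V>130)[178:228,310:362];c=max(cv2.findContours(w,0,1)[0],key=cv2.contourArea)
p=ray(a,c[:,0],.007)[:,:2].astype(np.float32);b=cv2.boxPoints(cv2.minAreaRect(p));print(b)
for i in range(2):print(np.degrees(np.arctan2(*(b[i+1]-b[i])[::-1])),np.linalg.norm(b[i+1]-b[i]))
print(rel([.567,-.198,.17],np.radians(-32)))
E
```

```text
37 [ 0.5693462  -0.20047207]
ridge dir deg -33.50042
[[ 0.50020254 -0.19869101]
 [ 0.5925906  -0.2573646 ]
 [ 0.63099146 -0.19689822]
 [ 0.5386034  -0.13822463]]
-32.418728 0.109444685
57.58125 0.07162968
(array([-0.01,  0.  ,  5.73]), array([ 503.1, -196.8,   68.6]))
```

Emit:
{"fn": "step_arm", "kwargs": {
  "rows": [
    [[0, 0, 0.6], [48, -19, 7], 1],
    [[0, 0, 1.2], [96, -38, 14], 1],
    [[0, 0, 1.8], [144, -56, 21], 1],
    [[0, 0, 2.4], [192, -75, 28], 1],
    [[0, 0, 3.0], [240, -94, 35], 1],
    [[0, 0, 3.6], [288, -113, 42], 1],
    [[0, 0, 4.2], [336, -131, 49], 1],
    [[0, 0, 4.8], [384, -150, 56], 1],
    [[0, 0, 5.4], [432, -169, 60], 1],
    [[0, 0, 5.73], [475, -186, 65], 1],
    [[0, 0, 5.73], [503, -197, 69], 1],
    [[0, 0, 5.73], [503, -197, 69], 1]
  ]
}}

```text
time: 1.4
tool_pos: [0.5694, -0.1945, 0.1682]
tcp_rot: [-3.021, 0.858, 0.002]
contact_force: [0.1, -0.3, -1.0]
finger_gap: 0.0883
finger_force: 0.0
```

```bash
python3 - <<'E'
from h import *
s=env.observe();print(s['tool_pos'],s['tcp_rot'],s['contact_force'],s['time'])
a=grab('wrist','w1.png')
print(proj(a,[[.5694,-.2005,.023],s['tool_pos']]))
E
```

```text
[ 0.56937827 -0.19447335  0.16823538] [-3.02098415e+00  8.57904560e-01  1.89110036e-03] [ 0.09916832 -0.33336078 -0.9830411 ] 1.4
[[285.63141114 196.03757773]
 [280.35175745 268.80057499]]
```

View pics/w1.png

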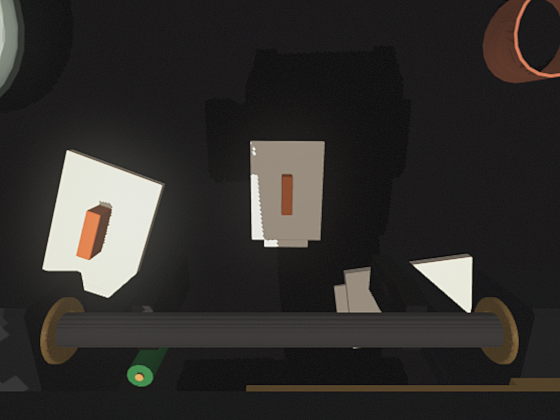

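The wrist view shows the door nearly aligned with the tool. Its ridge top is at (287,195), the plate spans about (250..325, 141..240) and the lip is toward the bottom.

```bash
python3 - <<'E'
from h import *
s=env.observe();a=grab('wrist');f=a['frame'];hsv=cv2.cvtColor(f,cv2.COLOR_RGB2HSV);S,V=hsv[:,:,1],hsv[:,:,2]
sub=lambda M:(np.pad(M[130:255,235:340],((130,165),(235,220)))).astype(np.uint8)
o=sub((S>140)&(V>90)); q=ray(a,np.argwhere(o)[:,::-1],.023)[:,:2].astype(np.float32)
r=cv2.minAreaRect(q);print('ridge',len(q),q.mean(0),r)
w=sub(V>80);c=max(cv2.findContours(w,0,1)[0],key=cv2.contourArea);r2=cv2.minAreaRect(ray(a,c[:,0],.007)[:,:2].astype(np.float32));print(r2,cv2.boxPoints(r2))
x=np.array([cv2.fitLine(q,2,0,.01,.01).ravel()]);print(np.degrees(np.arctan2(x[0,1],x[0,0])))
for y in (-31.5,-33): print(rel([*r[0],.010],np.radians(y)))
E
```

```text
ridge 390 [ 0.5702192  -0.20167948] ((0.5703931450843811, -0.20185628533363342), (0.008285606279969215, 0.03606921061873436), 58.20811462402344)
((0.5660545825958252, -0.1992049515247345), (0.06861875206232071, 0.10372304916381836), 57.84618377685547) [[ 0.50388825 -0.20065165]
 [ 0.59170246 -0.25585243]
 [ 0.6282209  -0.19775826]
 [ 0.5404067  -0.14255747]]
-31.623997
(array([ 0.  ,  0.01, -0.05]), array([  5.4,   1.8, 159.1]))
(array([0.  , 0.01, 0.14]), array([  5.4,   1.8, 159.1]))
```

Emit:
{"fn": "step_arm", "kwargs": {
  "rows": [
    [[0, 0, 0], [4, 0, 40], 1],
    [[0, 0, 0], [4, 0, 80], 1],
    [[0, 0, 0], [4, 0, 110], 1],
    [[0, 0, 0], [4, 0, 120], 1],
    [[0, 0, 0], [4, 0, 120], 1],
    [[0, 0, 0], [4, 0, 120], 1]
  ]
}}

```text
time: 2.1
tool_pos: [0.5707, -0.2011, 0.0515]
tcp_rot: [3.019, -0.866, 0.004]
contact_force: [-0.2, -0.4, 0.7]
finger_gap: 0.0879
finger_force: 0.0
```

```bash
python3 - <<'E'
from h import *
print(rel([.5704,-.2018,.010],np.radians(-31.7)))
E
```

```text
(array([-0.  , -0.02, -0.04]), array([-0. ,  0.8, 41.5]))
```

Emit:
{"fn": "step_arm", "kwargs": {
  "rows": [
    [[0, 0, 0], [0, 1, 25], 1],
    [[0, 0, 0], [0, 1, 36], 1],
    [[0, 0, 0], [0, 1, 40], 1],
    [[0, 0, 0], [0, 1, 40], 0.5],
    [[0, 0, 0], [0, 1, 40], 0],
    [[0, 0, 0], [0, 1, 40], 0],
    [[0, 0, 0], [0, 1, 40], 0],
    [[0, 0, 0], [0, 1, 40], 0],
    [[0, 0, 0], [0, 1, 40], 0]
  ],
  "force": 25
}}

```text
time: 3.0
tool_pos: [0.5698, -0.201, 0.0099]
tcp_rot: [3.02, -0.866, 0.0]
contact_force: [-0.7, 0.3, 1.1]
finger_gap: 0.0423
finger_force: 0.0
```

Emit:
{"fn": "step_arm", "kwargs": {
  "rows": [
    [[0, 0, 0], [0, 0, 0], 0],
    [[0, 0, 0], [0, 0, 0], 0],
    [[0, 0, 0], [0, 0, 0], 0],
    [[0, 0, 0], [0, 0, 0], 0],
    [[0, 0, 0], [0, 0, 0], 0],
    [[0, 0, 0], [0, 0, 0], 0],
    [[0, 0, 0], [0, 0, 0], 0]
  ]
}}

```text
time: 3.7
tool_pos: [0.5697, -0.201, 0.0097]
tcp_rot: [3.02, -0.866, -0.0]
contact_force: [-0.3, -0.1, -0.2]
finger_gap: 0.0096
finger_force: 25.0
```

```bash
python3 - <<'E'
from h import *
print(rel([.467,.205,.20],np.radians(-14)))
E
```

```text
(array([ 0.  ,  0.  , -2.25]), array([-302.2, -289.9, -190.3]))
```

Emit:
{"fn": "step_arm", "kwargs": {
  "rows": [
    [[0, 0, 0], [0, 0, -15], 0],
    [[0, 0, 0], [0, 0, -50], 0],
    [[0, 0, -0.2], [-10, -10, -90], 0],
    [[0, 0, -0.5], [-40, -38, -120], 0],
    [[0, 0, -0.8], [-75, -71, -150], 0],
    [[0, 0, -1.1], [-110, -105, -170], 0],
    [[0, 0, -1.4], [-145, -138, -190], 0],
    [[0, 0, -1.7], [-180, -172, -190], 0],
    [[0, 0, -2.0], [-215, -205, -190], 0],
    [[0, 0, -2.25], [-250, -240, -190], 0],
    [[0, 0, -2.25], [-280, -270, -190], 0],
    [[0, 0, -2.25], [-302, -290, -190], 0]
  ]
}}

```text
time: 4.9
tool_pos: [0.4659, 0.2078, 0.2009]
tcp_rot: [-3.118, 0.379, -0.002]
contact_force: [-0.2, 0.1, -1.3]
finger_gap: 0.0098
finger_force: 25.0
```

Emit:
{"fn": "step_arm", "kwargs": {
  "rows": [
    [[0, 0, 0], [0, 0, 0], 0],
    [[0, 0, 0], [0, 0, 0], 0]
  ]
}}

```text
time: 5.1
tool_pos: [0.4671, 0.2052, 0.2005]
tcp_rot: [-3.118, 0.38, -0.001]
contact_force: [-0.2, 0.3, -0.9]
finger_gap: 0.0096
finger_force: 25.0
```

```bash
python3 - <<'E'
from h import *
s=env.observe();print(s['tool_pos'],R.from_rotvec(s['tcp_rot']).as_matrix().round(3),s['contact_force'],s['finger_gap'],s['time'])
a=grab('wrist','w2.png'); t=grab('top','top2.png')
i=cv2.resize(t['frame'][170:270,170:270],(400,400),interpolation=cv2.INTER_CUBIC)
cv2.imwrite('pics/comb2.png',np.hstack([cv2.resize(a['frame'],(400,300)),i[50:350]])[:,:,::-1])
E
```

```text
[0.4670794  0.20515031 0.20046495] [[ 0.971 -0.24   0.001]
 [-0.24  -0.971 -0.   ]
 [ 0.001 -0.    -1.   ]] [-0.21451544  0.2747837  -0.90702575] 0.009627884244334925 5.1
```

View pics/w2.png

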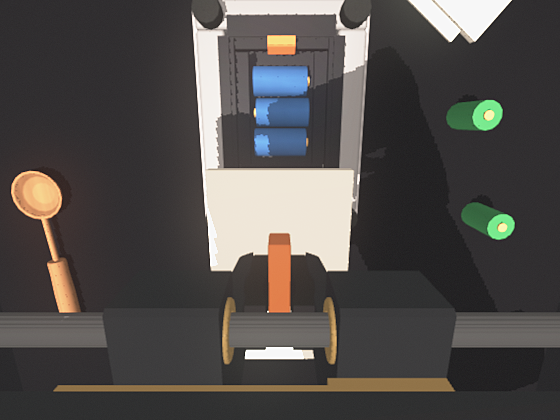

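The wrist view shows the held door at rows 170–270. Beyond it are the well with the batteries at (281,80..140), the latch at (281,45), and the far feet at (207,12) and (355,12). The slot is hidden by the door, so I look for a pose that shows all four feet and the slot.

```bash
python3 - <<'E'
from h import *
a=grab('wrist');s=env.observe()
ya=np.radians(-14);ex=np.array([np.cos(ya),np.sin(ya),0]);ey=np.array([-ex[1],ex[0],0]);o=np.array([.535,.188,0])
P=[o+ex*x+ey*y+[0,0,z] for x,y,z in [(.083,.057,.068),(.083,-.057,.068),(-.083,.057,.068),(-.083,-.057,.068),(-.044,0,.0515),(.05,0,.059)]]
print(proj(a,P).round())
for back,up in [(80,60),(100,100),(130,100),(150,150)]:
    d=dict(a); sh=-ex*back/1000+np.array([0,0,up/1000]); print(back,up,proj(d,[p-sh for p in P]).round().tolist())
E
```

```text
[[203.   5.]
 [356.   4.]
 [215. 219.]
 [344. 219.]
 [280. 172.]
 [280.  55.]]
80 60 [[213.0, -78.0], [346.0, -78.0], [222.0, 124.0], [337.0, 124.0], [280.0, 84.0], [280.0, -28.0]]
100 100 [[220.0, -79.0], [339.0, -79.0], [227.0, 105.0], [332.0, 105.0], [280.0, 68.0], [279.0, -34.0]]
130 100 [[218.0, -118.0], [341.0, -118.0], [226.0, 75.0], [333.0, 75.0], [280.0, 38.0], [279.0, -70.0]]
150 150 [[226.0, -108.0], [333.0, -108.0], [232.0, 63.0], [327.0, 63.0], [279.0, 30.0], [279.0, -66.0]]
```

Emit:
{"fn": "step_arm", "kwargs": {
  "rows": [
    [[0, 0, 0], [-30, 0, -30], 0],
    [[0, 0, 0], [-55, 0, -60], 0],
    [[0, 0, 0], [-55, 0, -60], 0],
    [[0, 0, 0], [-55, 0, -60], 0],
    [[0, 0, 0], [-55, 0, -60], 0]
  ]
}}

```text
time: 5.75
tool_pos: [0.4142, 0.2175, 0.2587]
tcp_rot: [3.117, -0.384, -0.002]
contact_force: [0.1, -0.2, -1.7]
finger_gap: 0.0096
finger_force: 25.0
```

```bash
python3 - <<'E'
from h import *
a=grab('wrist');np.savez('w3.npz',**a);f=a['frame']
cv2.imwrite('pics/w3.png',cv2.resize(f[0:180,190:370],(600,600),interpolation=cv2.INTER_CUBIC)[:,:,::-1])
s=env.observe();print(s['tool_pos'])
E
```

```text
[0.41417982 0.21761172 0.25854071]
```

View pics/w3.png

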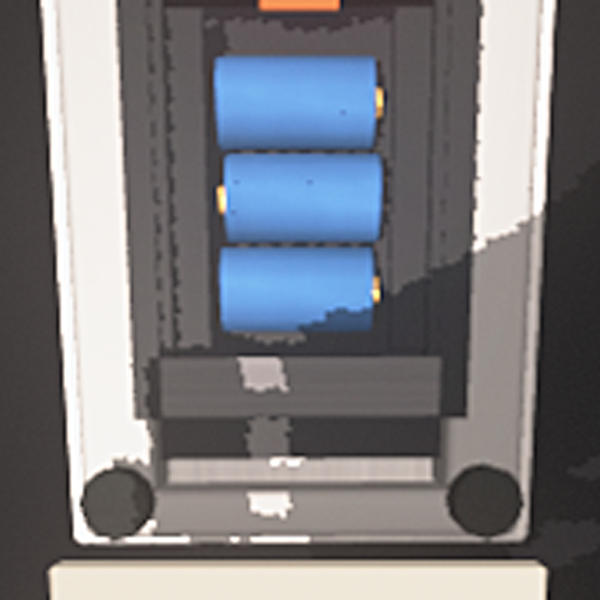

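The crop shows the near feet at crop (118,500) and (485,499). The roof's +x edge is at crop row 355 across x = 162..440, and the latch's lower edge is at row 8.

```bash
python3 - <<'E'
from h import *
a=dict(np.load('w3.npz'));f=a['frame'];g=cv2.cvtColor(f,cv2.COLOR_RGB2GRAY)
c=lambda x,y:(190+(x+.5)*.3-.5,(y+.5)*.3-.5)
F=[]
for cx,cy in (c(118,500),c(485,499)):
    x0,y0=int(cx)-15,int(cy)-15; sub=g[y0:y0+31,x0:x0+31]
    # fill circular dark blob: connected comp containing centre
    n,l,st,ce=cv2.connectedComponentsWithStats((sub<75).astype(np.uint8)); k=l[15,15]; print(st[k],ce[k]+[x0,y0],'eye',cx,cy)
F=ray(a,[c(118,500),c(485,499)],.068)[:,:2]
ey=F[0]-F[1];L=np.linalg.norm(ey);ey/=L;ex=np.array([ey[1],-ey[0]]);mid=F.mean(0);o=mid+ex*.083
print('feet sep',L,'yaw',np.degrees(np.arctan2(ex[1],ex[0])),'origin',o)
def loc(u,z): 
    p=ray(a,[c(*u)],z)[0,:2]-o; return (p@ex*1000).round(1),(p@ey*1000).round(1)
for n,u,z in [('roofL',(162,355),.0515),('roofR',(440,355),.0515),('roofback',(300,415),.0515),('latchnose',(300,8),.0508),('latchhi',(300,8),.053),('shell -x edge',(300,542),.05),('platL',(60,300),.008)]: print(n,loc(u,z))
print(g[100:130,250:290].mean(1).round())
t=env.observe()['tool_pos'][:2]-o;print('tcp in scale',t@ex,t@ey)
d=proj(a,np.array([[*(o+ex*x+ey*y),.068] for x,y in((-.083,.057),(-.083,-.057))]));print(d)
E
```

```text
[  0   0  31  30 780] [225.02051282 148.22307692] eye 225.05 149.65
[  4   6  23  21 371] [334.99460916 149.88679245] eye 335.15 149.35
feet sep 0.11087708691988266 yaw -13.919992656320105 origin [0.53477812 0.18762304]
roofL (np.float64(-40.7), np.float64(42.6))
roofR (np.float64(-41.0), np.float64(-42.5))
roofback (np.float64(-58.6), np.float64(0.4))
latchnose (np.float64(52.5), np.float64(0.1))
latchhi (np.float64(51.8), np.float64(0.1))
shell -x edge (np.float64(-98.0), np.float64(0.4))
platL (np.float64(-21.2), np.float64(81.6))
[ 85.  84.  76.  67.  63.  61.  55. 115. 131. 127. 124. 123. 123. 123.
 123. 127. 119. 103. 100. 103. 102. 100. 101. 103.  92.  75.  75.  77.
  77.  76.]
tcp in scale -0.12427092121026632 9.60554565014046e-05
[[223.49993803 149.6542236 ]
 [336.70096417 149.34577394]]
```

```bash
cat >> h.py <<'E'
YA=np.radians(-13.95); O=np.array([.53478,.18762]); EX=np.array([np.cos(YA),np.sin(YA)]);EY=np.array([-EX[1],EX[0]])
XR=-40.9   # roof edge, scale x
GX,GZ=-1.0,9.7 # tcp in door
def tcp_for(tipx,tipz,th,y=0):
    """lip mid tip at scale (tipx,tipz) mm, door tilt th -> tcp world"""
    c,s=np.cos(th),np.sin(th); vx,vz=GX+57,GZ-1.5
    x=tipx+vx*c-vz*s; z=tipz+vx*s+vz*c
    p=O+EX*x/1000+EY*y/1000; return np.array([*p,z/1000])
def tip_now(s=None):
    s=s or env.observe(); M=R.from_rotvec(s['tcp_rot']).as_matrix(); th=np.arctan2(M[2,0],M[:2,0]@EX)
    c,q=np.cos(th),np.sin(th); p=s['tool_pos'][:2]-O; vx,vz=GX+57,GZ-1.5
    return dict(th=round(float(th),3),tipx=round(float(p@EX*1000-vx*c+vz*q),1),tipz=round(float(s['tool_pos'][2]*1000-vx*q-vz*c),1),y=round(float(p@EY*1000),1),F=np.round([s['contact_force'][:2]@EX,s['contact_force'][:2]@EY,s['contact_force'][2]],1),t=float(s['time']))
E
python3 - <<'E'
from h import *
a=dict(np.load('w3.npz'));g=cv2.cvtColor(a['frame'],cv2.COLOR_RGB2GRAY)
print(g[160:176,270:290].mean(1).round())
s=env.observe();T=s['tool_pos'];M=R.from_rotvec(s['tcp_rot']).as_matrix()
for v in (167.5,168.5,169.5):
  p=ray(a,[[205.5,v],[280,v],[353.5,v]],T[2]-.0027)
  print(((p-T)@M*1000).round(1).tolist())
print(rel(tcp_for(XR+10,80,.25),YA,.25),tip_now())
E
```

```text
[134. 220. 184.  66.  60.  66.  64.  51. 159. 176. 224. 234. 233. 232.
 232. 232.]
[[48.9, -34.3, 2.6], [48.9, -0.6, 2.6], [48.9, 32.5, 2.6]]
[[48.5, -34.3, 2.6], [48.5, -0.6, 2.6], [48.5, 32.6, 2.6]]
[[48.0, -34.3, 2.6], [48.0, -0.6, 2.6], [48.0, 32.6, 2.6]]
(array([ 0.01,  1.8 , -0.01]), array([145.9,  -0.4, 156.5])) {'th': -0.002, 'tipx': -180.3, 'tipz': 250.4, 'y': 0.0, 'F': array([-0.6, -0.7, -0.9]), 't': 5.8}
```

Emit:
{"fn": "step_arm", "kwargs": {
  "rows": [
    [[0, 0.6, 0], [45, 0, 10], 0],
    [[0, 1.2, 0], [90, 0, 40], 0],
    [[0, 1.8, 0], [130, 0, 80], 0],
    [[0, 1.8, 0], [146, 0, 120], 0],
    [[0, 1.8, 0], [146, 0, 150], 0],
    [[0, 1.8, 0], [146, 0, 156], 0],
    [[0, 1.8, 0], [146, 0, 156], 0],
    [[0, 1.8, 0], [146, 0, 156], 0]
  ]
}}

```text
time: 6.6
tool_pos: [0.5563, 0.1831, 0.1054]
tcp_rot: [3.064, -0.376, 0.391]
contact_force: [-0.2, 0.3, 0.1]
finger_gap: 0.0098
finger_force: 25.0
```

```bash
python3 - <<'E'
from h import *
print(tip_now(), rel(tcp_for(XR+10,44,.25),YA,.25))
a=grab('scene');t=grab('wrist');np.savez('w4.npz',**a)
P=tcp_for(XR+10,80,.25);u=proj(a,[P])[0].astype(int);print(u)
x,y=u; i=cv2.resize(a['frame'][y-60:y+60,x-60:x+60],(480,480),interpolation=cv2.INTER_CUBIC)
cv2.imwrite('pics/s4.png',i[:,:,::-1])
E
```

```text
{'th': 0.254, 'tipx': -30.2, 'tipz': 83.4, 'y': 0.8, 'F': array([-0.2,  0.3,  0.1]), 't': 6.6} (array([-0.01, -0.03, -0.01]), array([-10.5,   0.8,  38.2]))
[340 212]
```

View pics/s4.png

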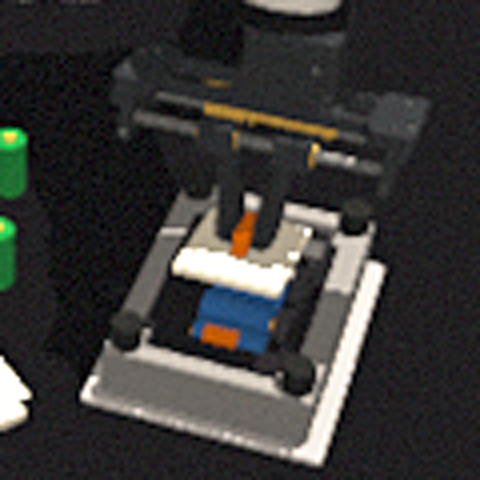

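The scene crop shows the door held with its rear raised, over the well and clear of the latch and batteries. Next I lower it slowly.

Emit:
{"fn": "step_arm", "kwargs": {
  "rows": [
    [[0, 0, 0], [-3, 0, 12], 0],
    [[0, 0, 0], [-6, 0, 24], 0],
    [[0, 0, 0], [-8, 0, 31], 0],
    [[0, 0, 0], [-8.5, 0, 34], 0],
    [[0, 0, 0], [-8.5, 0, 34], 0],
    [[0, 0, 0], [-8.5, 0, 34], 0]
  ]
}}

```text
time: 7.3
tool_pos: [0.5559, 0.1829, 0.0689]
tcp_rot: [3.064, -0.376, 0.388]
contact_force: [-0.2, -0.1, -0.4]
finger_gap: 0.0097
finger_force: 25.0
```

```bash
python3 - <<'E'
from h import *
print(tip_now(), rel(tcp_for(XR+10,43.5,.25),YA,.25))
E
```

```text
{'th': 0.252, 'tipx': -30.5, 'tipz': 47.0, 'y': 0.6, 'F': array([-0.1, -0.1, -0.4]), 't': 7.3} (array([-0.  , -0.01, -0.  ]), array([-1.2,  0.6,  3.4]))
```

Emit:
{"fn": "step_arm", "kwargs": {
  "rows": [
    [[0, 0, 0], [-1, 0.5, 3.4], 0],
    [[0, 0, 0], [-1, 0.5, 3.4], 0],
    [[0, 0, 0], [-3, 0.5, 2.9], 0],
    [[0, 0, 0], [-5, 0.5, 2.4], 0],
    [[0, 0, 0], [-7, 0.5, 1.9], 0],
    [[0, 0, 0], [-9, 0.5, 1.4], 0],
    [[0, 0, 0], [-11, 0.5, 0.9], 0],
    [[0, 0, 0], [-13, 0.5, 0.4], 0],
    [[0, 0, 0], [-13, 0.5, 0.4], 0]
  ]
}}

```text
time: 8.2
tool_pos: [0.5432, 0.1855, 0.0651]
tcp_rot: [3.064, -0.376, 0.387]
contact_force: [0.7, -0.6, -1.4]
finger_gap: 0.0094
finger_force: 25.0
```

```bash
python3 - <<'E'
from h import *
print(tip_now(), rel(tcp_for(XR-8,43.5,.25),YA,.25))
E
```

```text
{'th': 0.251, 'tipx': -43.5, 'tipz': 43.2, 'y': 0.0, 'F': array([ 0.8, -0.5, -1.4]), 't': 8.2} (array([ 0.  , -0.01, -0.  ]), array([-5.2,  0. , -1.6]))
```

Now I push on in small steps and watch the force.

Emit:
{"fn": "step_arm", "kwargs": {
  "rows": [
    [[0, 0, 0], [-1, 0, -0.3], 0],
    [[0, 0, 0], [-2, 0, -0.6], 0],
    [[0, 0, 0], [-3, 0, -0.8], 0],
    [[0, 0, 0], [-3, 0, -0.8], 0]
  ]
}}

```text
time: 8.6
tool_pos: [0.5404, 0.1862, 0.0651]
tcp_rot: [3.064, -0.376, 0.387]
contact_force: [-0.6, 0.4, -1.1]
finger_gap: 0.0097
finger_force: 25.0
```

Emit:
{"fn": "step_arm", "kwargs": {
  "rows": [
    [[0, 0, 0], [-0.7, 0, -0.2], 0],
    [[0, 0, 0], [-1.5, 0, -0.4], 0],
    [[0, 0, 0], [-1.5, 0, -0.4], 0]
  ]
}}

```text
time: 8.9
tool_pos: [0.5391, 0.1866, 0.0652]
tcp_rot: [3.064, -0.376, 0.388]
contact_force: [1.0, -0.2, -1.0]
finger_gap: 0.01
finger_force: 25.0
```

```bash
python3 - <<'E'
from h import *
print(tip_now())
E
```

```text
{'th': 0.252, 'tipx': -47.7, 'tipz': 43.3, 'y': 0.0, 'F': array([ 1. ,  0.1, -1. ]), 't': 8.9}
```

Emit:
{"fn": "step_arm", "kwargs": {
  "rows": [
    [[0, 0, 0], [-0.5, 0, -0.1], 0],
    [[0, 0, 0], [-1, 0, -0.3], 0],
    [[0, 0, 0], [-1, 0, -0.3], 0]
  ]
}}

```text
time: 9.2
tool_pos: [0.5388, 0.1867, 0.0656]
tcp_rot: [3.064, -0.376, 0.391]
contact_force: [4.6, -2.3, -1.2]
finger_gap: 0.0099
finger_force: 25.0
```

Emit:
{"fn": "step_arm", "kwargs": {
  "rows": [
    [[0, 0, 0], [-0.5, 0, -0.1], 0],
    [[0, 0, 0], [-1, 0, -0.3], 0],
    [[0, 0, 0], [-1, 0, -0.3], 0]
  ]
}}

```text
time: 9.5
tool_pos: [0.5386, 0.1868, 0.066]
tcp_rot: [3.064, -0.376, 0.394]
contact_force: [8.5, -2.0, -4.3]
finger_gap: 0.0097
finger_force: 25.0
```

```bash
python3 - <<'E'
from h import *
print(tip_now())
E
```

```text
{'th': 0.255, 'tipx': -48.2, 'tipz': 43.9, 'y': 0.2, 'F': array([ 8.7,  0.1, -4.3]), 't': 9.5}
```

Emit:
{"fn": "step_arm", "kwargs": {
  "rows": [
    [[0, 0, 0], [1, 0, 0.3], 0],
    [[0, 0, 0], [1.9, 0, 0.5], 0],
    [[0, 0, 0], [1.9, 0, 0.5], 0],
    [[0, 0, 0], [1.9, 0, 0.5], 0]
  ]
}}

```text
time: 9.9
tool_pos: [0.539, 0.1866, 0.0653]
tcp_rot: [3.064, -0.376, 0.388]
contact_force: [2.9, -0.5, -0.7]
finger_gap: 0.0096
finger_force: 25.0
```

```bash
python3 - <<'E'
from h import *
n=tip_now();print(n)
for th in (.22,.19,.16,.14): print(th,rel(tcp_for(-47.6,43.6,th),YA,th))
E
```

```text
{'th': 0.252, 'tipx': -47.9, 'tipz': 43.4, 'y': 0.1, 'F': array([ 2.9,  0.2, -0.7]), 't': 9.9}
0.22 (array([-0.  , -0.23, -0.  ]), array([0.5, 0.1, 1.6]))
0.19 (array([-0.  , -0.44, -0.  ]), array([0.7, 0.1, 3.3]))
0.16 (array([-0.  , -0.66, -0.  ]), array([0.8, 0.1, 5. ]))
0.14 (array([-0. , -0.8, -0. ]), array([0.9, 0.1, 6.2]))
```

Emit:
{"fn": "step_arm", "kwargs": {
  "rows": [
    [[0, -0.12, 0], [0.3, 0, 0.8], 0],
    [[0, -0.23, 0], [0.5, 0, 1.6], 0],
    [[0, -0.34, 0], [0.6, 0, 2.5], 0],
    [[0, -0.44, 0], [0.7, 0, 3.3], 0],
    [[0, -0.55, 0], [0.8, 0, 4.2], 0],
    [[0, -0.66, 0], [0.8, 0, 5], 0],
    [[0, -0.66, 0], [0.8, 0, 5], 0]
  ]
}}

```text
time: 10.6
tool_pos: [0.5408, 0.186, 0.0603]
tcp_rot: [3.089, -0.379, 0.245]
contact_force: [-0.5, -0.3, -1.4]
finger_gap: 0.0098
finger_force: 25.0
```

```bash
python3 - <<'E'
from h import *
n=tip_now();print(n)
for th in (.15,.14,.13): print(th,rel(tcp_for(-47.6,43.6,th),YA,th))
E
```

```text
{'th': 0.158, 'tipx': -47.7, 'tipz': 43.4, 'y': -0.1, 'F': array([-0.4, -0.4, -1.4]), 't': 10.6}
0.15 (array([ 0.  , -0.06, -0.01]), array([ 0.2, -0.1,  0.2]))
0.14 (array([ 0.  , -0.13, -0.01]), array([ 0.3, -0.1,  0.8]))
0.13 (array([ 0.  , -0.2 , -0.01]), array([ 0.4, -0.1,  1.4]))
```

Emit:
{"fn": "step_arm", "kwargs": {
  "rows": [
    [[0, -0.06, 0], [0.1, 0, 0.4], 0],
    [[0, -0.13, 0], [0.2, 0, 0.9], 0],
    [[0, -0.19, 0], [0.2, 0, 1.4], 0],
    [[0, -0.19, 0], [0.2, 0, 1.4], 0]
  ]
}}

```text
time: 11.0
tool_pos: [0.5413, 0.186, 0.0593]
tcp_rot: [3.096, -0.38, 0.205]
contact_force: [-1.6, 1.2, 1.1]
finger_gap: 0.0094
finger_force: 25.0
```

Emit:
{"fn": "step_arm", "kwargs": {
  "rows": [
    [[0, 0, 0], [0, 0, 0], 0.15],
    [[0, 0, 0], [0, 0, 0], 0.3],
    [[0, 0, 0], [0, 0, 0], 0.3],
    [[0, 0, 0], [0, 0, 0], 0.3],
    [[0, 0, 0], [0, 0, 0], 0.3]
  ]
}}

```text
time: 11.5
tool_pos: [0.5412, 0.186, 0.0592]
tcp_rot: [3.095, -0.38, 0.206]
contact_force: [-0.0, 0.4, 0.5]
finger_gap: 0.026
finger_force: 0.0
```

```bash
python3 - <<'E'
from h import *
n=tip_now();print(n)
# retreat: up along tool 60 then vertical pose over door x=30
p=O+EX*(-47.7+57+30)/1000
print(rel([*p,.115],YA,0), rel([*p,.070],YA,0))
E
```

```text
{'th': 0.133, 'tipx': -47.8, 'tipz': 43.7, 'y': -0.0, 'F': array([-0.1,  0.4,  0.5]), 't': 11.5}
(array([ 0.  , -0.95, -0.  ]), array([ 39.7,  -0. , -51. ])) (array([ 0.  , -0.95, -0.  ]), array([33.8, -0. , -6.4]))
```

Emit:
{"fn": "step_arm", "kwargs": {
  "rows": [
    [[0, 0, 0], [0, 0, -15], 0.3],
    [[0, 0, 0], [0, 0, -35], 0.3],
    [[0, 0, 0], [0, 0, -51], 0.2],
    [[0, -0.5, 0], [20, 0, -51], 0],
    [[0, -0.95, 0], [40, 0, -51], 0],
    [[0, -0.95, 0], [40, 0, -51], 0],
    [[0, -0.95, 0], [40, 0, -51], 0],
    [[0, -0.95, 0], [40, 0, -51], 0]
  ]
}}

```text
time: 12.3
tool_pos: [0.5723, 0.1784, 0.1153]
tcp_rot: [3.118, -0.382, 0.0]
contact_force: [0.6, -0.5, -0.5]
finger_gap: -0.0
finger_force: 0.0
```

```bash
python3 - <<'E'
from h import *
s=env.observe();print(s['tool_pos'],s['finger_gap'],s['contact_force'])
p=O+EX*(-47.7+57+30)/1000
print(rel([*p,.064],YA,0))
a=grab('wrist')
cv2.imwrite('pics/w5.png',a['frame'][:,:,::-1])
E
```

```text
[0.57234228 0.17840341 0.11529164] -3.899243258721893e-07 [ 0.6354292  -0.52406336 -0.50089682]
(array([ 0., -0., -0.]), array([ 0.6,  0.1, 51.3]))
```

View pics/w5.png

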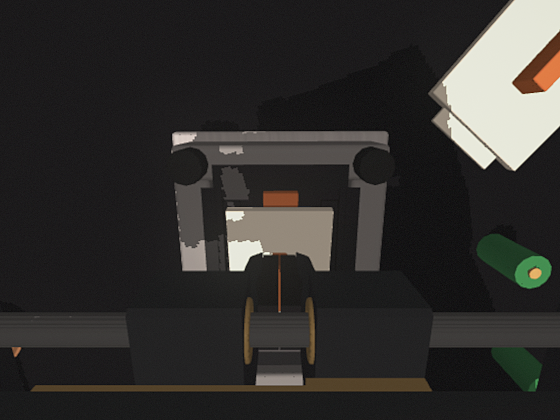

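The wrist view shows the door resting in the well, its rear edge at row 208 up against the orange latch at (281,198). The shut fingers are centred behind that edge. Now I press.

Emit:
{"fn": "step_arm", "kwargs": {
  "rows": [
    [[0, 0, 0], [0.6, 0, 25], 0],
    [[0, 0, 0], [0.6, 0, 42], 0],
    [[0, 0, 0], [0.6, 0, 50], 0],
    [[0, 0, 0], [0.6, 0, 52], 0],
    [[0, 0, 0], [0.6, 0, 53], 0],
    [[0, 0, 0], [0.6, 0, 53], 0]
  ],
  "force": 20
}}

```text
time: 12.95
tool_pos: [0.574, 0.178, 0.0628]
tcp_rot: [-3.118, 0.382, -0.002]
contact_force: [0.3, -0.0, 0.5]
finger_gap: 0.0002
finger_force: 0.0
```

Emit:
{"fn": "step_arm", "kwargs": {
  "rows": [
    [[0, 0, 0], [0, 0, 0.7], 0],
    [[0, 0, 0], [0, 0, 1.4], 0],
    [[0, 0, 0], [0, 0, 1.4], 0]
  ]
}}

```text
time: 13.25
tool_pos: [0.5741, 0.178, 0.0613]
tcp_rot: [-3.118, 0.382, -0.002]
contact_force: [0.0, -0.1, 4.4]
finger_gap: 0.0003
finger_force: 2.0
```

Contact at about 61 mm. I carry on gently.

Emit:
{"fn": "step_arm", "kwargs": {
  "rows": [
    [[0, 0, 0], [0, 0, 0.4], 0],
    [[0, 0, 0], [0, 0, 0.8], 0],
    [[0, 0, 0], [0, 0, 0.8], 0]
  ]
}}

```text
time: 13.55
tool_pos: [0.5742, 0.178, 0.0604]
tcp_rot: [-3.118, 0.382, -0.002]
contact_force: [0.4, 1.7, 5.3]
finger_gap: 0.0003
finger_force: 2.5
```

Emit:
{"fn": "step_arm", "kwargs": {
  "rows": [
    [[0, 0, 0], [0, 0, 0.4], 0],
    [[0, 0, 0], [0, 0, 0.8], 0],
    [[0, 0, 0], [0, 0, 0.8], 0]
  ]
}}

```text
time: 13.85
tool_pos: [0.5743, 0.178, 0.0597]
tcp_rot: [-3.118, 0.382, -0.003]
contact_force: [0.9, 0.3, 5.1]
finger_gap: 0.0002
finger_force: 2.7
```

Emit:
{"fn": "step_arm", "kwargs": {
  "rows": [
    [[0, 0, 0], [0, 0, 0.4], 0],
    [[0, 0, 0], [0, 0, 0.8], 0],
    [[0, 0, 0], [0, 0, 1.2], 0],
    [[0, 0, 0], [0, 0, 1.2], 0]
  ]
}}

```text
time: 14.25
tool_pos: [0.5744, 0.178, 0.0586]
tcp_rot: [-3.118, 0.382, -0.003]
contact_force: [0.6, -0.4, 6.7]
finger_gap: 0.0003
finger_force: 2.9
```

Emit:
{"fn": "step_arm", "kwargs": {
  "rows": [
    [[0, 0, 0], [0, 0, 0.4], 0],
    [[0, 0, 0], [0, 0, 0.8], 0],
    [[0, 0, 0], [0, 0, 0.8], 0]
  ]
}}

```text
time: 14.55
tool_pos: [0.5737, 0.1779, 0.0571]
tcp_rot: [3.118, -0.383, 0.0]
contact_force: [0.0, -0.3, -0.3]
finger_gap: 0.001
finger_force: 0.0
```

The force dropped to zero, so the latch has probably snapped. I lower until I feel the door top, which should be at about z = 50.

Emit:
{"fn": "step_arm", "kwargs": {
  "rows": [
    [[0, 0, 0], [0, 0, 2], 0],
    [[0, 0, 0], [0, 0, 4], 0],
    [[0, 0, 0], [0, 0, 5.5], 0],
    [[0, 0, 0], [0, 0, 5.5], 0]
  ]
}}

```text
time: 14.95
tool_pos: [0.5733, 0.1779, 0.0509]
tcp_rot: [3.118, -0.382, -0.002]
contact_force: [0.6, 0.2, 0.5]
finger_gap: 0.0004
finger_force: 0.0
```

Emit:
{"fn": "step_arm", "kwargs": {
  "rows": [
    [[0, 0, 0], [0, 0, 0.5], 0],
    [[0, 0, 0], [0, 0, 1], 0],
    [[0, 0, 0], [0, 0, 1.5], 0],
    [[0, 0, 0], [0, 0, 1.5], 0]
  ]
}}

```text
time: 15.35
tool_pos: [0.5736, 0.1779, 0.0504]
tcp_rot: [3.118, -0.382, -0.0]
contact_force: [-4.1, -1.2, 5.3]
finger_gap: 0.0006
finger_force: 2.5
```

The door top is firm at 50.4 mm. I retreat and check.

Emit:
{"fn": "step_arm", "kwargs": {
  "rows": [
    [[0, 0, 0], [0, 0, -5], 0],
    [[0, 0, 0], [0, 0, -30], 0],
    [[0, 0, 0], [0, 0, -70], 0],
    [[0, 0, 0], [-40, 0, -110], 0],
    [[0, 0, 0], [-80, 0, -140], 0],
    [[0, 0, 0], [-110, 0, -150], 0],
    [[0, 0, 0], [-110, 0, -150], 0],
    [[0, 0, 0], [-110, 0, -150], 0]
  ]
}}

```text
time: 16.15
tool_pos: [0.4671, 0.2046, 0.2005]
tcp_rot: [-3.118, 0.382, -0.002]
contact_force: [-0.0, 1.0, -0.3]
finger_gap: 0.0005
finger_force: 0.0
```

```bash
python3 - <<'E'
from h import *
a=grab('wrist');t=grab('scene')
i=cv2.resize(a['frame'][0:290,170:390],(455,600));u=proj(t,[[.535,.188,.05]])[0].astype(int)
j=cv2.resize(t['frame'][u[1]-50:u[1]+50,u[0]-28:u[0]+29],(342,600),interpolation=cv2.INTER_CUBIC)
cv2.imwrite('pics/w6.png',np.hstack([i,j])[:,:,::-1])
E
```

```text
(no output)
```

View pics/w6.png

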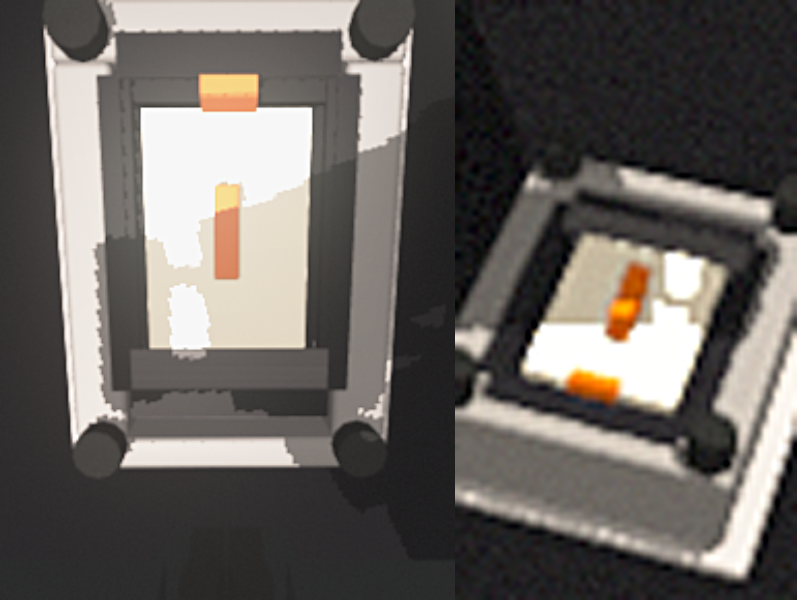

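The picture shows the door flat in the well. Its lip is under the roof at crop row 350 and the latch nose overlaps its rear edge at crop (229,100). I hand in.

```bash
python3 -c "
from bench import sign_off
print(sign_off())"
```

```text
the job is handed in; nothing more can be done
None
```

The battery door is hooked under the slot's roof, latched flat and released, and the job is handed in; the sign-off returned no verdict, and the highest contact force I read was about 10 N.

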